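# Half-mask a stopper in the light-exposure tester

## Task

Take the big black stopper from the mat and stand it, as it stands now, wide end up, inside the yellow ring on the floor of the tester's open well, and let go of it. Then slide the blue sprung shutter by its black finger tab to half of its travel, so that its front edge lies at the red half-way lines on the rails, never closing it right over the sample. Finish while still holding the shutter there against its spring, and leave the other stoppers and the glassware where they stand.

Things in the scene. Friction and masses are not known exactly. Their poses are not given: they have to be found in the camera images.
- tester: Fixed white light-exposure tester, 128 (x) x 241 (y) mm, rails 42 mm high. Origin: on the worktop, under the centre of its open well; +y is the way the shutter closes, z up, +x points to the low lamp head at the back (x = 64 to 108 mm, y = -60 to 60, 50 mm high). Dark rails run along x = -59 and +59 mm. From y = -58 to -174 mm lies the solid deck (34 mm high) on which the shutter parks.
- well (a point): Centre of the well's floor, 9 mm above the worktop, and of the yellow ring (48 mm inner diameter) painted on it; axes as the tester. The well is 100 x 100 mm inside, open above while the shutter is back; its walls, 8 mm thick, rise 25 mm above the floor, the rails beside it 33 mm.
- half_mark (a point): Middle of the red half-way line on top of the near rail (tester x = -59, y = 0, z = 42 mm); a second one lies on the far rail. Plain white lines mark the quarter points and the ends.
- shutter (a joint): Travel of the blue shutter blade (108 x 112 mm, 3 mm thick, white line at its front edge) in m along the tester's +y: 0 = back, well open; 0.05 = half, front edge over the well's middle, at the red lines; 0.10 = well covered. A spring drives it back: 3.6 N at 0, rising 1.2 N per cm, 9.6 N at half, 15.6 N at the end, light friction; let go, it springs back.
- shutter_tab (a point): Top centre, 70.5 mm above the worktop, of the black upright finger tab that moves with the shutter: 14 mm thick along tester y (the slide direction), 36 mm along tester x, its lowest 42.5 mm above the worktop, so 28 mm free height. At joint 0 it is at tester x = 0, y = -100 mm. Axes as the tester. Can be pinched from above across its 14 mm.
- mat: Fixed pale flat mat, 200 (x) x 260 (y) mm, 4 mm thick, on which the three stoppers stand, in a row roughly along its y; origin at the centre of its underside.
- big_stopper: Big black rubber stopper, the one to be loaded: 34 mm wide at the top, tapering to 27 mm at the foot, 22 mm high, small hole in the top, 13 g or so. Origin at the centre of its underside, z up.
- small_stopper: Small black rubber stopper, 24 mm wide and 18 mm high, to be left alone. Origin at the centre of its underside.
- pale_stopper: Pale flat rubber stopper, 28 mm wide and 12 mm high, to be left alone. Origin at the centre of its underside.
- flask: Loose glass conical flask, 92 mm wide, 124 mm high, to be left alone; origin at the centre of its underside.
- cylinder: Loose stoppered glass measuring cylinder, 40 mm foot, 191 mm high, to be left alone; origin at the centre of its underside.

How it is judged (in metres and radians):
On the way, in this order (a step that is already met when the one before it is completed fails the run):
1. the big stopper stands released inside the ring in the well while the shutter is still back (horizontal distance between big_stopper and well below 0.012 m and z of big_stopper in the frame of well below 0.006 m and angle between big_stopper's own z axis and vertical below 0.2 rad and linear speed of big_stopper below 0.03 m/s and contact force between each of the arm, the fingers and big_stopper below 0.1 N and value of joint shutter below 0.01 m), for 0.2 s.
2. the shutter is held at half travel by the robot (value of joint shutter between 0.044 and 0.056 m and contact force between any of the fingers, the arm and tester above 2 N), for 0.5 s.
At the end, for the whole second after the job is handed in: The big black stopper stands upright and at rest on the well's floor, within 12 mm of the ring's centre and untouched, and the robot holds the shutter still at half travel (50 mm, within 6 mm) with at least 2 N of contact (all of step 2 and horizontal distance between big_stopper and well below 0.012 m and z of big_stopper in the frame of well below 0.006 m and angle between big_stopper's own z axis and vertical below 0.2 rad and linear speed of big_stopper below 0.03 m/s and contact force between each of the arm, the fingers and big_stopper below 0.1 N and velocity of joint shutter between -0.01 and 0.01 m/s); the arm keeps its last pose, push and grip.
It fails at once if the shutter is closed right over the sample (past 85 mm of 100) (value of joint shutter above 0.085 m).
It fails at once if the small black stopper is moved more than 20 mm (distance of small_stopper from where it was at the start of the episode above 0.02 m).
It fails at once if the pale stopper is moved more than 20 mm (distance of pale_stopper from where it was at the start of the episode above 0.02 m).
It fails at once if the conical flask is moved more than 20 mm (distance of flask from where it was at the start of the episode above 0.02 m).
It fails at once if the measuring cylinder is moved more than 20 mm (distance of cylinder from where it was at the start of the episode above 0.02 m).
It also fails if it takes over 56 s, if anything falls off the work surface, if the arm or the gripper's body presses on something with over 40 N, if the wrist force passes 120 N, or if a joint passes its speed limit or range.

## Robot

A 6-joint arm with a two-finger parallel gripper is mounted at the origin on a cart in front of the work surface, level with it; the furniture and walls round the work are solid. World frame = base frame: x ahead of the robot, y to its left, z up, the work surface at z = 0. Lengths are in m, angles in degrees, forces in N, time in s.
With the tool pointing down it reaches from about 0.35 to 0.875 m from the base axis. Payload 4.2 kg.
Tool frame: the origin (TCP) lies midway between the tips of the shut fingers; the grasp point (between the pads) lies 19 mm behind it; x points along the fingers, y is the direction in which the jaws open and shut, and the axes are right-handed (so a half turn about x gives the same grasp; the last joint's range is limited). The gripper opens to 87 mm and grips with 3 to 60 N. Pads are 19 mm wide; open, the fingers measure 117 mm over their backs; the gripper's body (75 mm by 190 mm) begins 51 mm behind the grasp point.
Start: joints at [91.822, 22.042, 0.453, 0, -68.411, -14.817], TCP at [0.141, 0.609, 0.223] pointing down, gripper open.
Joint ranges: [-179.83, 179.83], [-69.29, 118.12], [-61.27, 80.66], [-181.25, 117.63], [-171.15, -9.14], [-177.46, 177.46]. Speed limits (degrees/s): [159.86, 159.86, 180, 180, 180, 180].

## Interface

Orientations are given as a 3x3 rotation matrix whose columns are the frame's x, y, z axes.
In Python, from station import r gives the robot as it stands.
- The arm moves only by the tool play_rows, never from a script. Its argument "plan" is a list that holds one entry, the list of rows, each a list of 6 numbers: the shift along the tool's x, y, z in cm, then the turn, a rotation vector about the tool's x, y, z in units of 10 degrees (1.0 is 10 degrees). A call has 1 to 5 rows; each row is the pose to reach, as a shift and turn from the pose commanded when the call began, along the tool's axes at that moment; what a row does not reach only later rows make up. A row lasts 1/8 s, in which the tool goes at most 62.5 mm and 10.7 degrees, less where a joint would pass 70% of its speed; a pose out of reach is approached as far as the arm can. A call with a gripper value outside its range is refused whole. "hand" is the opening, from 0 (shut) to 1 (fully open), set as the call begins (left out, the last holds). The fingers move at their own pace and stop on an object; the grip force is fixed at half the most. Time passes only in rows, so rows that repeat a pose let the fingers close. It gives the time, the measured TCP pose, the force and the opening at its end, in the units of the state.
- r.sense(): the state, without advancing time (a new reading comes with each control period).
- r.capture(name): name is "side" or "top" or "wrist"; returns (picture, depth): 420x560x3 uint8, blue, green, red; 420x560 float32, m along the optical axis (not along the pixel's ray), 0 where there is no reading.
- r.get_calibration(name): a dict with "vfov" (degrees; the focal length in pixels is half the picture's height over the tangent of half this angle, whatever the lens; pixels are square), "cx", "cy" (the principal point, pixels), "distortion" ([k1, k2, p1, p2, k3] as OpenCV has them; the pictures are not rectified), "rvec" (rotation vector, rad) and "tvec" (3), from world to camera coordinates, as OpenCV has them. Camera axes: x right, y down, z forward; pixel columns grow to the right and rows downward; lengths in m; the calibration is good to about 2 mm. A picture is of the moment at which its call begins: read the wrist's pose just before it. get_calibration takes no time and is no camera call; for the wrist camera it gives the pose at the moment of the call.
- r.finish_job(): hands the job in, once; it reports no verdict.
The state is a dict: "time_s": time; "joints": joint angles; "joint_velocities": joint speeds; "effort": joint torques, N m; "tcp_pos": TCP position; "ee_rot": TCP orientation; "wrist_force": force on the tool from outside, world axes, zero at the start; "moment": the same for the moment, N m; "gripper_width": opening from 0.0 (shut) to 1.0 (fully open).
Only numpy, scipy, OpenCV 4.12 (cv2) and the standard library are available. Lean on these libraries where they do the work, as an engineer would, in place of code of your own. Each camera call takes 0.05 s, during which the arm holds its last target.

## Working session

There is one attempt and no reset: what is moved stays moved. The work goes in short steps, Python scripts to look and compute and a tool call to move; the robot and the scene stay as the last step left them, time stands still between calls to the robot, and variables do not carry over. Pictures are saved under pics/ and viewed, and the job is handed in when it is done.

Besides the shell and the picture viewer there is one more tool, called after "Request:" in YAML: its name, and indented under it one key for each argument. play_rows: Moves the arm, as the interface text tells. Its arguments: {"type":"object","properties":{"plan":{"type":"array","items":{"type":"array","items":{"type":"array","items":{"type":"number"}}}},"hand":{"type":"number"}},"required":["plan"]}

```bash
ls; mkdir -p pics; python3 - <<'E'
from station import r
import cv2
print(r.sense())
for n in("top","side","wrist"):
    p,d=r.capture(n); cv2.imwrite(f"pics/{n}0.png",p); print(n,r.get_calibration(n))
E
```

```text
pics
{'time_s': 0.0, 'joints': array([ 9.18233133e+01,  2.20917554e+01,  3.80172181e-01, -2.86779413e-02,
       -6.84101689e+01, -1.48146613e+01]), 'joint_velocities': array([-0.03566495, -0.08175022,  0.10403694,  0.08170669,  0.01909611,
       -0.01620732]), 'effort': array([ 1.88375279e-04, -3.90665781e+01,  1.87400866e+01,  4.21971425e+00,
        1.09575258e-02, -1.93143769e-04]), 'tcp_pos': array([0.14036993, 0.60842381, 0.22145261]), 'ee_rot': array([[-3.97563082e-04, -2.24983421e-01, -9.74362511e-01],
       [-2.13866263e-03, -9.74360168e-01,  2.24983753e-01],
       [-9.99997634e-01,  2.17327793e-03, -9.37940048e-05]]), 'wrist_force': array([-0.02842187, -0.089249  ,  0.09340246]), 'moment': array([0.02855071, 0.07460811, 0.01226881]), 'gripper_width': 0.9975891773852424}
top {'vfov': 53.16581897751679, 'cx': 273.9159951909812, 'cy': 209.72406045017215, 'distortion': array([-0.04184042,  0.        ,  0.        ,  0.        ,  0.        ]), 'rvec': array([ 2.16564883, -2.13449499,  0.16061337]), 'tvec': array([-0.094036  ,  0.58191252,  1.39675557])}
side {'vfov': 43.296511074218756, 'cx': 279.3164675148157, 'cy': 206.58498776557053, 'distortion': array([-0.11694023,  0.        ,  0.        ,  0.        ,  0.        ]), 'rvec': array([ 0.43240791, -2.5384506 ,  1.51983044]), 'tvec': array([0.49744579, 0.21437089, 1.67549122])}
wrist {'vfov': 62.93171298537714, 'cx': 276.9260922083676, 'cy': 213.38466267972288, 'distortion': array([-0.07624096,  0.        ,  0.        ,  0.        ,  0.        ]), 'rvec': array([-1.84949363,  2.32539719,  0.28996077]), 'tvec': array([ 0.62466515, -0.03024114,  0.3895034 ])}
```

View pics/top0.png

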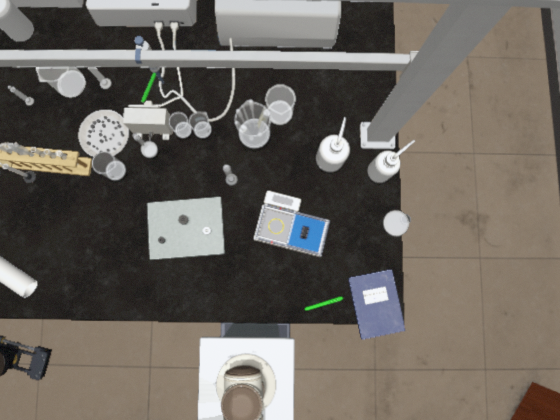

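View pics/side0.png

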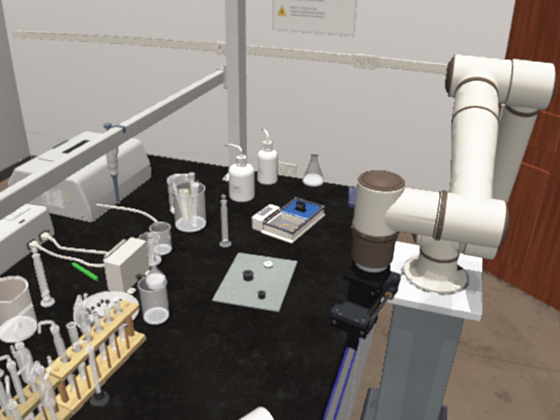

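View pics/wrist0.png

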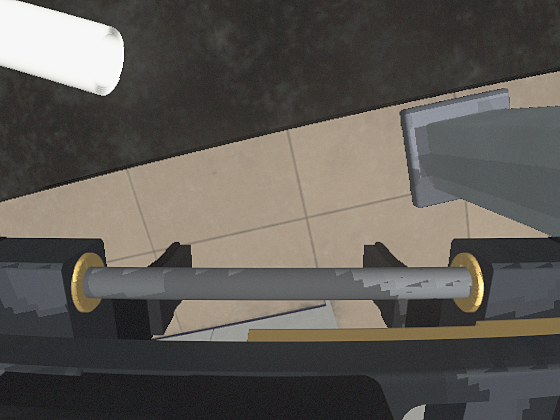

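The top view shows the mat with the big stopper at (183,220), small at (162,240) and pale at (207,231). The tester's ring is at (276,226), its tab near (305,233), the cylinder at (230,175) and the flask at (396,223). I'll measure these.

```bash
cat > h.py <<'E'
import numpy as np, cv2
from station import r
def K(c,h=420):
    f=h/2/np.tan(np.radians(c["vfov"]/2)); return np.array([[f,0,c["cx"]],[0,f,c["cy"]],[0,0,1.]])
def cast(c,uv,z):
    uv=np.array(uv,float).reshape(-1,1,2)
    n=cv2.undistortPoints(uv,K(c),c["distortion"]).reshape(-1,2)
    R=cv2.Rodrigues(c["rvec"])[0]; o=-R.T@c["tvec"]
    d=np.c_[n,np.ones(len(n))]@R
    return o+d*((z-o[2])/d[:,2])[:,None]
def proj(c,P):
    return cv2.projectPoints(np.array(P,float).reshape(-1,1,3),c["rvec"],c["tvec"],K(c),c["distortion"])[0].reshape(-1,2)
def blobs(m,amin=15):
    n,l,s,ce=cv2.connectedComponentsWithStats(m.astype(np.uint8))
    return [(ce[i],s[i]) for i in range(1,n) if s[i][4]>=amin]
E
python3 - <<'E'
from h import *
p=cv2.imread("pics/top0.png"); c=r.get_calibration("top")
cv2.imwrite("pics/topc.png",cv2.resize(p[170:270,130:340],None,fx=3.8,fy=3.8,interpolation=cv2.INTER_CUBIC))
h=cv2.cvtColor(p,cv2.COLOR_BGR2HSV)
g=p.max(2)
dark=(g<75); dark[:195]=0;dark[262:]=0;dark[:,:145]=0;dark[:,228:]=0
for ce,s in blobs(dark): 
    if s[4]<300: print("dark",ce,s,cast(c,ce,0.024))
y=(h[...,0]>20)&(h[...,0]<35)&(h[...,1]>60);y[:200]=0;y[260:]=0;y[:,:250]=0;y[:,330:]=0
for ce,s in blobs(y,5): print("yel",ce,s,cast(c,ce,0.009))
b=(h[...,0]>98)&(h[...,0]<118)&(h[...,1]>150);b[:200]=0;b[260:]=0;b[:,:250]=0;b[:,330:]=0
for ce,s in blobs(b,50):
    print("blue",ce,s)
    cn=max(cv2.findContours((b*255).astype(np.uint8),0,2)[0],key=cv2.contourArea)
    q=cv2.boxPoints(cv2.minAreaRect(cn)); print(q,cast(c,q,0.041))
for n,uv,z in(("tab",(305,232),.0705),("flaskfoot",(396,225),0),("cyl",(231,182),0)): print(n,cast(c,uv,z))
E
```

```text
yel [270.95238095 223.57142857] [268 218   9  15  21] [[ 0.53897143 -0.07610427  0.009     ]]
yel [280.27586207 227.13793103] [274 219  10  15  29] [[ 0.52694459 -0.10880245  0.009     ]]
blue [306.61047254 232.83652618] [289 215  35  36 783]
[[288.76474 243.94122]
 [296.1177  214.52945]
 [324.1177  221.52945]
 [316.76474 250.94122]] [[ 0.4668358  -0.1376132   0.041     ]
 [ 0.56786288 -0.16190448  0.041     ]
 [ 0.54512535 -0.25794112  0.041     ]
 [ 0.44446266 -0.23273491  0.041     ]]
tab [[ 0.50557195 -0.19021562  0.0705    ]]
flaskfoot [[ 0.54123767 -0.51763091  0.        ]]
cyl [[0.68674142 0.06846405 0.        ]]
```

View pics/topc.png

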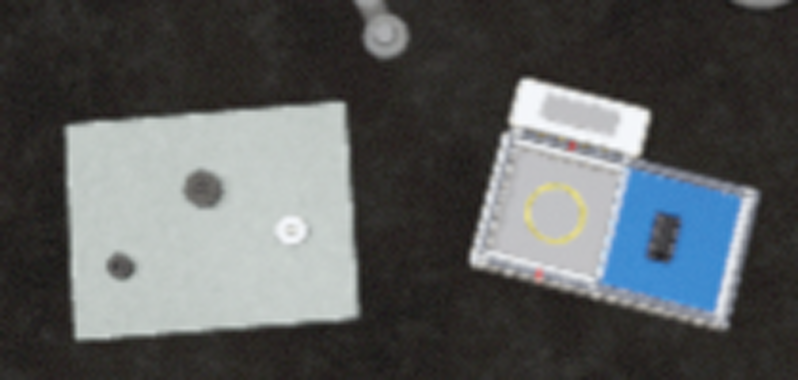

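```bash
python3 - <<'E'
from h import *
c=r.get_calibration("top"); s=r.sense(); R=s["ee_rot"]; t=s["tcp_pos"]
for n,uv,z in(("big",(183.4,219.5),.02),("small",(161.8,239.7),.02),("pale",(206.6,230.5),.016),("ring",(276.05,226.05),.009)):
    P=cast(c,uv,z)[0]; print(n,P,"tool delta cm to z0.2:",100*R.T@(np.r_[P[:2],.2]-t))
w=r.get_calibration("wrist"); Rw=cv2.Rodrigues(w["rvec"])[0]; o=-Rw.T@w["tvec"]
print("cam in tool",R.T@(o-t),"cam axes in tool\n",R.T@Rw.T)
print(proj(w,[t,t-[0,0,-.0],t-[0,0,.2]]))
E
```

```text
big [0.54738426 0.22795756 0.02      ] tool delta cm to z0.2: [  2.22205302  27.92271936 -48.21536092]
small [0.47609747 0.29960628 0.02      ] tool delta cm to z0.2: [  2.21246054  22.54573277 -39.65724404]
pale [0.51070476 0.14655909 0.016     ] tool delta cm to z0.2: [  2.23636988  36.67916952 -46.4731399 ]
ring [ 0.53054007 -0.09401482  0.009     ] tool delta cm to z0.2: [  2.27495714  59.67319472 -53.81928142]
cam in tool [-0.16218577 -0.00047916 -0.06684379] cam axes in tool
 [[ 3.89151764e-05 -2.46891604e-01  9.69043103e-01]
 [ 9.99999986e-01  1.70189042e-04  3.20219980e-06]
 [-1.65711113e-04  9.69043088e-01  2.46891607e-01]]
[[277.86199077 262.17714351]
 [277.86199077 262.17714351]
 [277.06785155 190.39352998]]
```

Request:
play_rows:
  plan:
    - [[0.4,2.8,-4.8,0,0,0],[0.8,5.6,-9.6,0,0,0],[1.2,8.4,-14.4,0,0,0],[1.6,11.2,-19.2,0,0,0],[2.0,14,-24,0,0,0]]
  hand: 0.7

```text
time_s: 0.78
tcp_pos: [0.3439, 0.4171, 0.2023]
ee_rot: [[-0.0, -0.225, -0.974], [-0.0, -0.974, 0.225], [-1.0, 0.0, 0.0]]
wrist_force: [0.1, -0.4, -0.4]
gripper_width: 0.705
```

Request:
play_rows:
  plan:
    - [[0,2.8,-4.8,0,0,0],[0,5.6,-9.6,0,0,0],[0,8.4,-14.4,0,0,0],[0,11.2,-19.2,0,0,0],[0,14,-24,0,0,0]]

```text
time_s: 1.4
tcp_pos: [0.5463, 0.2268, 0.2023]
ee_rot: [[-0.0, -0.225, -0.974], [-0.0, -0.974, 0.225], [-1.0, 0.0, 0.0]]
wrist_force: [0.9, 0.8, -0.3]
gripper_width: 0.7
```

Request:
play_rows:
  plan:
    - [[0,0,0,0,0,0],[0,0,0,0,0,0],[0,0,0,0,0,0]]

```text
time_s: 1.78
tcp_pos: [0.5445, 0.2291, 0.2026]
ee_rot: [[-0.0, -0.223, -0.975], [0.0, -0.975, 0.223], [-1.0, 0.0, 0.0]]
wrist_force: [0.0, -0.3, 0.2]
gripper_width: 0.701
```

```bash
python3 - <<'E'
from h import *
s=r.sense(); print(s["time_s"],s["tcp_pos"],s["ee_rot"],s["joints"])
w=r.get_calibration("wrist"); p,d=r.capture("wrist"); cv2.imwrite("pics/w1.png",p); np.save("w1.npy",d)
import pickle; pickle.dump(w,open("w1.pkl","wb"))
E
```

```text
1.775 [0.54448811 0.22905053 0.20256244] [[-2.29521632e-04 -2.23296148e-01 -9.74750623e-01]
 [ 2.61916924e-06 -9.74750649e-01  2.23296153e-01]
 [-9.99999974e-01  4.86982605e-05  2.24311210e-04]] [ 3.85061024e+01  1.95608440e+01 -6.27983318e+00 -9.22686694e-03
 -6.41695206e+01  3.85952125e+01]
```

View pics/w1.png

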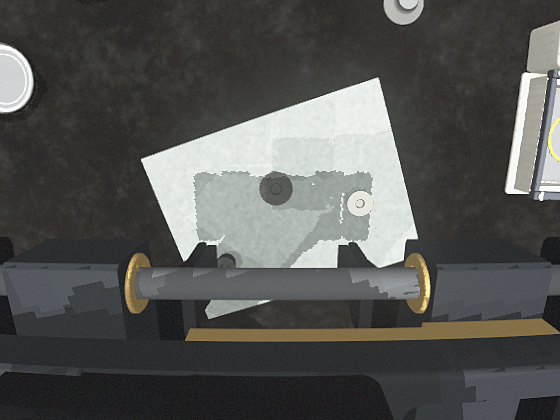

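Wrist view: big stopper at (276,188), pale at (360,203), small at (228,262) behind the finger, tester at right edge.

```bash
python3 - <<'E'
from h import *
import pickle; w=pickle.load(open("w1.pkl","rb")); p=cv2.imread("pics/w1.png"); d=np.load("w1.npy")
m=(p.max(2)<95); m[:165]=0;m[215:]=0;m[:,245:246]=0;m[:,:245]=0;m[:,305:]=0
for ce,s in blobs(m,100):
    print(ce,s,d[int(ce[1]),int(ce[0])])
cn=max(cv2.findContours((m*255).astype(np.uint8),0,2)[0],key=cv2.contourArea)
P=cast(w,cn.reshape(-1,2),.026); (x,y),rad=cv2.minEnclosingCircle(P[:,:2].astype(np.float32)); print("circle",x,y,rad, P.min(0),P.max(0))
z=r.sense()
print("delta tool cm",100*z["ee_rot"].T@(np.r_[x,y,.007]-z["tcp_pos"]))
c=cast(w,(275.7,188),.026);print(c)
E
```

```text
[277.66839378 189.47150259] [262 176  30  29 579] 0.34771797
circle 0.5509073734283447 0.22917477786540985 0.016314096748828888 [0.53468787 0.21363221 0.026     ] [0.56361399 0.24396149 0.026     ]
delta tool cm [19.56657821 -0.13967884 -0.62533949]
[[0.55142185 0.22920195 0.026     ]]
```

Request:
play_rows:
  plan:
    - [[2,-0.1,-0.6,0,0,0],[6,-0.1,-0.6,0,0,0],[10,-0.1,-0.6,0,0,0],[12,-0.1,-0.6,0,0,0],[12,-0.1,-0.6,0,0,0]]

```text
time_s: 2.45
tcp_pos: [0.5498, 0.2281, 0.0811]
ee_rot: [[-0.003, -0.223, -0.975], [-0.002, -0.975, 0.223], [-1.0, 0.003, 0.003]]
wrist_force: [0.1, -0.3, -0.1]
gripper_width: 0.703
```

```bash
python3 - <<'E'
from h import *
s=r.sense(); print(s["time_s"],s["tcp_pos"])
w=r.get_calibration("wrist"); p,d=r.capture("wrist"); cv2.imwrite("pics/w2.png",p)
m=(p.max(2)<95); m[:165]=0;m[240:]=0;m[:,:225]=0;m[:,320:]=0
for ce,q in blobs(m,100): print(ce,q,cast(w,ce,.026),100*s["ee_rot"].T@(np.r_[cast(w,ce,.026)[0,:2],.007]-s["tcp_pos"]))
E
```

```text
2.45 [0.5498126  0.22808864 0.08106022]
[274.95579757 222.94811019] [ 250  202   51   38 1561] [[0.55492424 0.22854792 0.026     ]] [ 7.40424038 -0.18060469 -0.50711555]
```

View pics/w2.png

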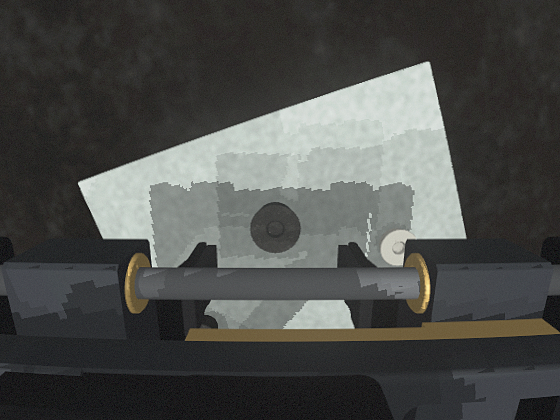

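```bash
python3 - <<'E'
from h import *
s=r.sense(); w=r.get_calibration("wrist")
for z in(.026,): 
  P=cast(w,[(275,227.5),(250,227.5),(300.5,227.5),(275,202),(275,253)],z); print(P,np.linalg.norm(P[1]-P[2]),np.linalg.norm(P[3]-P[4]))
  print(100*s["ee_rot"].T@(np.r_[P[0,:2],.007]-s["tcp_pos"]))
E
```

```text
[[0.55271962 0.22994016 0.026     ]
 [0.55642757 0.24615466 0.026     ]
 [0.54892985 0.2134045  0.026     ]
 [0.56963051 0.22604662 0.026     ]
 [0.53512353 0.23399259 0.026     ]] 0.033597446447349216 0.035410025520307205
[ 7.55956483 -0.17918677 -0.1432882 ]
```

Request:
play_rows:
  plan:
    - [[2.5,-0.2,-0.1,0,0,0],[5,-0.2,-0.1,0,0,0],[6.6,-0.2,-0.1,0,0,0],[7.4,-0.2,-0.1,0,0,0],[7.4,-0.2,-0.1,0,0,0]]

```text
time_s: 3.12
tcp_pos: [0.5529, 0.2297, 0.0088]
ee_rot: [[0.0, -0.225, -0.974], [0.0, -0.974, 0.225], [-1.0, -0.0, -0.0]]
wrist_force: [-0.3, -0.0, -0.3]
gripper_width: 0.701
```

Request:
play_rows:
  plan:
    - [[0,0,0,0,0,0],[0,0,0,0,0,0],[0,0,0,0,0,0],[0,0,0,0,0,0]]
  hand: 0.2

```text
time_s: 3.62
tcp_pos: [0.5529, 0.2297, 0.0088]
ee_rot: [[0.0, -0.225, -0.974], [0.0, -0.974, 0.225], [-1.0, -0.0, -0.0]]
wrist_force: [-1.2, 0.1, 0.9]
gripper_width: 0.355
```

Request:
play_rows:
  plan:
    - [[-0.5,0,0,0,0,0],[-2,0,0,0,0,0],[-5,0,0,0,0,0],[-9,0,0,0,0,0],[-12,0,0,0,0,0]]

```text
time_s: 4.25
tcp_pos: [0.5533, 0.2299, 0.1316]
ee_rot: [[0.003, -0.225, -0.974], [0.002, -0.974, 0.225], [-1.0, -0.002, -0.002]]
wrist_force: [0.9, -0.6, -0.1]
gripper_width: 0.356
```

```bash
python3 - <<'E'
from h import *
s=r.sense(); print(s["time_s"],s["tcp_pos"],s["gripper_width"],s["wrist_force"])
p,d=r.capture("wrist"); cv2.imwrite("pics/w3.png",p)
p,d=r.capture("side"); cv2.imwrite("pics/s3.png",cv2.resize(p[170:330,180:440],None,fx=3,fy=3,interpolation=cv2.INTER_CUBIC))
E
```

```text
4.25 [0.55333998 0.22990485 0.13164308] 0.3558139915513896 [ 0.93877155 -0.57108724 -0.13466697]
```

View pics/w3.png

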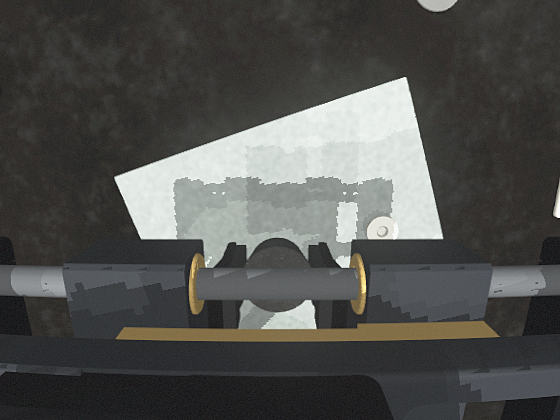

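View pics/s3.png

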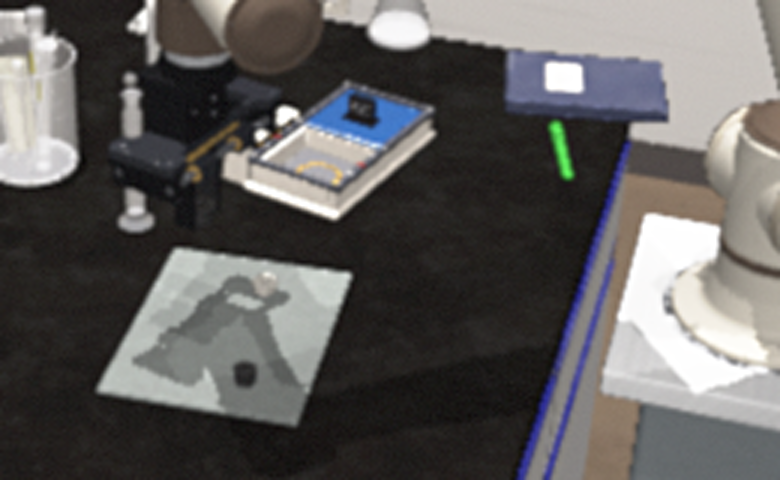

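Request:
play_rows:
  plan:
    - [[-1,4,-0.6,0,0,0],[-2,8.5,-1.3,0,0,0],[-2,13,-2,0,0,0],[-2,17,-2.6,0,0,0],[-2,21,-3.3,0,0,0]]

```text
time_s: 4.97
tcp_pos: [0.537, 0.0161, 0.1485]
ee_rot: [[-0.0, -0.225, -0.974], [0.0, -0.974, 0.225], [-1.0, 0.0, 0.0]]
wrist_force: [0.2, -1.1, -1.1]
gripper_width: 0.355
```

Request:
play_rows:
  plan:
    - [[0,4,-0.6,0,0,0],[0,8,-1.2,0,0,0],[0,11.1,-1.8,0,0,0],[0,11.1,-1.8,0,0,0],[0,11.1,-1.8,0,0,0]]

```text
time_s: 5.6
tcp_pos: [0.5301, -0.0944, 0.1484]
ee_rot: [[-0.0, -0.225, -0.974], [0.0, -0.974, 0.225], [-1.0, -0.0, 0.0]]
wrist_force: [-0.3, -0.6, -0.0]
gripper_width: 0.35
```

```bash
python3 - <<'E'
from h import *
s=r.sense(); print(s["time_s"],s["tcp_pos"],s["gripper_width"],s["ee_rot"])
w=r.get_calibration("wrist");p,d=r.capture("wrist"); cv2.imwrite("pics/w4.png",p)
import pickle; pickle.dump((w,s),open("w4.pkl","wb"))
E
```

```text
5.6 [ 0.53007058 -0.09443431  0.14843356] 0.35028392675378933 [[-2.73778730e-04 -2.25044694e-01 -9.74348403e-01]
 [ 1.86370759e-04 -9.74348434e-01  2.25044649e-01]
 [-9.99999945e-01 -1.19977613e-04  3.08697627e-04]]
```

View pics/w4.png

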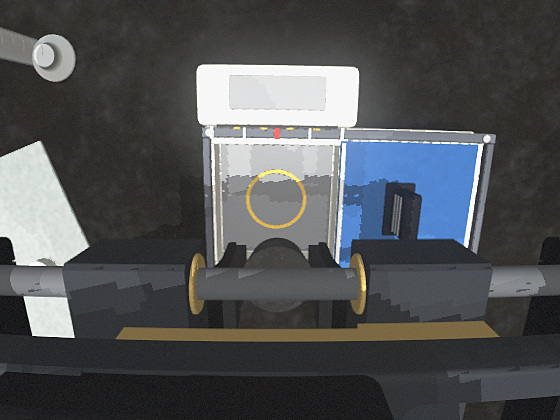

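Ring fully visible at about (276,199), red line (277,133), tab near (402,210), blade front edge at x≈342.

```bash
python3 - <<'E'
from h import *
import pickle; w,s=pickle.load(open("w4.pkl","rb")); p=cv2.imread("pics/w4.png")
h=cv2.cvtColor(p,cv2.COLOR_BGR2HSV)
y=(h[...,0]>15)&(h[...,0]<35)&(h[...,1]>110); y[:160]=0;y[238:]=0;y[:,:235]=0;y[:,320:]=0
v,u=np.nonzero(y); P=cast(w,np.c_[u,v],.009)[:,:2]
A=np.c_[2*P,np.ones(len(P))]; q=np.linalg.lstsq(A,(P**2).sum(1),rcond=None)[0]; R0=np.sqrt(q[2]+q[0]**2+q[1]**2); print(len(u),"ring",q[:2],"r",R0)
T=s["ee_rot"]; t=s["tcp_pos"]
print("delta cm",100*T.T@(np.r_[q[:2],.0145]-t))
# rail direction & red mark
E_=cast(w,[(211,131),(488,138)],.042); dd=E_[0]-E_[1]; print("rail dir deg",np.degrees(np.arctan2(dd[1],dd[0])), "tool y", np.degrees(np.arctan2(-T[1,1],-T[0,1])))
red=(((h[...,0]<8)|(h[...,0]>172))&(h[...,1]>150))
for ce,b in blobs(red,10): print("red",ce,b,cast(w,ce,.042))
rd=cast(w,(277,133),.042)[0]
for a in(-13.,-12.5,np.nan):
  pass
a=np.arctan2(dd[1],dd[0])-np.pi/2; ex=np.array([np.cos(a),np.sin(a)]); ey=np.array([-np.sin(a),np.cos(a)])
print("red in tester",(rd[:2]-q[:2])@ex,(rd[:2]-q[:2])@ey, "want 59,0")
tab=q[:2]-.1*ey; print("tab",tab, proj(w,np.r_[tab,.0705]))
print("stopper held: top px",proj(w,np.r_[t[:2],t[2]+.0172]))
E
python3 -c "
import cv2;p=cv2.imread('pics/w4.png');cv2.imwrite('pics/w4c.png',cv2.resize(p[110:310,190:500],None,fx=2.5,fy=2.5,interpolation=2))"
```

```text
562 ring [ 0.53342949 -0.09345673] r 0.025577832843219555
delta cm [13.39328136 -0.16923358 -0.30940899]
rail dir deg 76.0473219532864 tool y 76.99449357253164
red in tester 0.058823665878267865 -0.000287038776241809 want 59,0
tab [ 0.50931744 -0.19050625] [[411.51001494 219.01677439]]
stopper held: top px [[277.97424973 276.6041515 ]]
```

View pics/w4c.png

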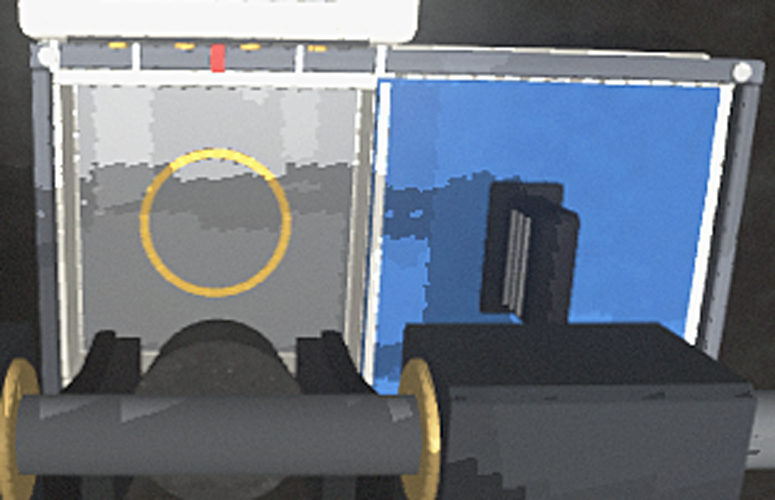

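Request:
play_rows:
  plan:
    - [[2,-0.2,-0.3,0,0,0],[6,-0.2,-0.3,0,0,0],[9.5,-0.2,-0.3,0,0,0],[11,-0.2,-0.3,0,0,0],[11,-0.2,-0.3,0,0,0]]

```text
time_s: 6.28
tcp_pos: [0.5335, -0.0929, 0.038]
ee_rot: [[-0.002, -0.224, -0.975], [-0.0, -0.975, 0.224], [-1.0, 0.001, 0.002]]
wrist_force: [1.3, 0.3, -0.5]
gripper_width: 0.354
```

Request:
play_rows:
  plan:
    - [[0.8,0,0,0,0,0],[1.6,0,0,0,0,0],[2.2,0,0,0,0,0],[2.4,0,0,0,0,0],[2.4,0,0,0,0,0]]

```text
time_s: 6.9
tcp_pos: [0.5336, -0.0935, 0.0145]
ee_rot: [[-0.0, -0.225, -0.974], [-0.0, -0.974, 0.225], [-1.0, 0.0, 0.0]]
wrist_force: [0.2, 0.4, 0.8]
gripper_width: 0.36
```

```bash
python3 - <<'E'
from h import *
s=r.sense(); print(s["time_s"],s["tcp_pos"],s["gripper_width"],s["wrist_force"])
p,d=r.capture("wrist"); cv2.imwrite("pics/w5.png",p)
E
```

```text
6.9 [ 0.53362257 -0.09348476  0.01447349] 0.3596681801904078 [0.21420821 0.36002086 0.76013973]
```

View pics/w5.png

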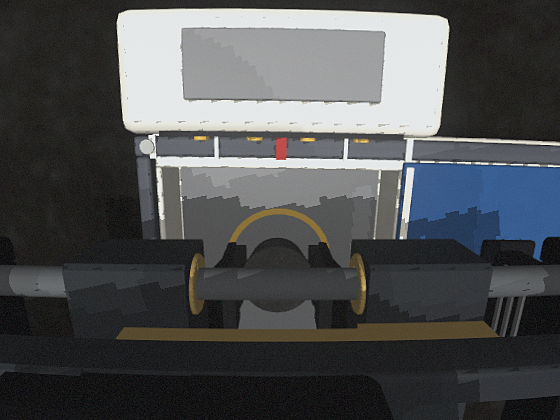

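The stopper is centred in the ring, touching down (0.8 N). Releasing.

Request:
play_rows:
  plan:
    - [[0,0,0,0,0,0],[0,0,0,0,0,0],[0,0,0,0,0,0],[0,0,0,0,0,0]]
  hand: 0.58

```text
time_s: 7.45
tcp_pos: [0.5337, -0.0934, 0.0146]
ee_rot: [[0.0, -0.225, -0.974], [-0.0, -0.974, 0.225], [-1.0, -0.0, -0.0]]
wrist_force: [0.4, 0.0, -0.1]
gripper_width: 0.57
```

Request:
play_rows:
  plan:
    - [[-0.5,0,0,0,0,0],[-2,0,0,0,0,0],[-5,0,0,0,0,0],[-9,0,0,0,0,0],[-12,0,0,0,0,0]]

```text
time_s: 8.07
tcp_pos: [0.5343, -0.0934, 0.1376]
ee_rot: [[0.003, -0.225, -0.974], [-0.0, -0.974, 0.225], [-1.0, -0.001, -0.003]]
wrist_force: [-0.2, -0.6, -0.6]
gripper_width: 0.578
```

Request:
play_rows:
  plan:
    - [[0,0,0,0,0,0],[0,0,0,0,0,0]]

```text
time_s: 8.32
tcp_pos: [0.5331, -0.0933, 0.1346]
ee_rot: [[-0.0, -0.225, -0.974], [0.0, -0.974, 0.225], [-1.0, -0.0, 0.0]]
wrist_force: [-0.5, 0.3, -0.4]
gripper_width: 0.579
```

```bash
python3 - <<'E'
from h import *
s=r.sense(); print(s["time_s"],s["tcp_pos"],s["gripper_width"],s["wrist_force"])
w=r.get_calibration("wrist");p,d=r.capture("wrist"); cv2.imwrite("pics/w6.png",p)
print(proj(w,[[.53343,-.0935,.009],[.53343,-.0935,.031]]))
import pickle; pickle.dump((w,s),open("w6.pkl","wb"))
E
```

```text
8.325 [ 0.5330825  -0.09334143  0.13464659] 0.5794020697597976 [-0.45917552  0.28652057 -0.43668246]
[[277.61533296 205.64584987]
 [277.65849826 211.85351151]]
```

View pics/w6.png

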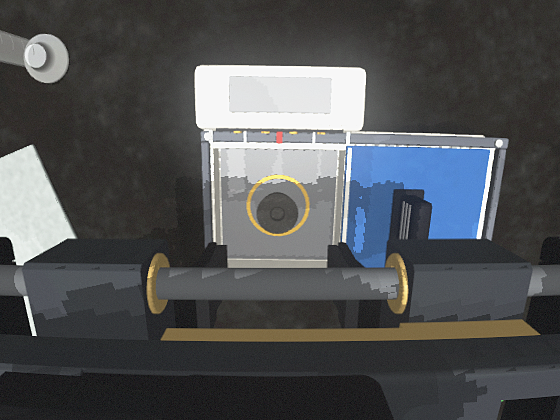

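Stopper stands upright in the ring, with its top at (277.5,213) against the predicted (277.7,211.9). Next, the tab.

Request:
play_rows:
  plan:
    - [[0,3,0,0,0,0],[0,7,0.1,0.1,0,0],[0,10,0.1,0.1,0,0],[2,10,0.1,0.1,0,0],[2,10,0.1,0.1,0,0]]

```text
time_s: 9.0
tcp_pos: [0.5081, -0.1908, 0.1122]
ee_rot: [[-0.006, -0.243, -0.97], [0.001, -0.97, 0.243], [-1.0, 0.001, 0.006]]
wrist_force: [-1.7, -0.7, -0.4]
gripper_width: 0.579
```

```bash
python3 - <<'E'
from h import *
s=r.sense(); print(s["time_s"],s["tcp_pos"],s["gripper_width"],s["wrist_force"])
w=r.get_calibration("wrist");p,d=r.capture("wrist"); cv2.imwrite("pics/w7.png",p)
print(proj(w,np.r_[s["tcp_pos"][:2],.0705]))
import pickle; pickle.dump((w,s),open("w7.pkl","wb"))
E
```

```text
9.0 [ 0.50813769 -0.19075109  0.11216273] 0.5785186732241322 [-1.69566491 -0.74202903 -0.43411942]
[[277.63825557 236.14765207]]
```

View pics/w7.png

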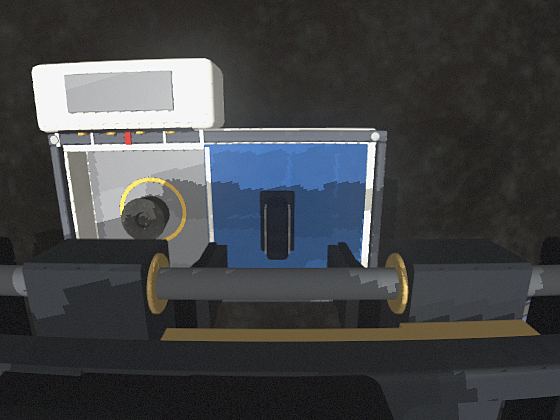

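Tab centred laterally at x≈277 and rails square to the jaws. Descending.

Request:
play_rows:
  plan:
    - [[2,0,-0.1,0,0,0],[4,0,-0.1,0,0,0],[5.7,0,-0.1,0,0,0],[6.4,0,-0.1,0,0,0],[6.4,0,-0.1,0,0,0]]

```text
time_s: 9.68
tcp_pos: [0.5113, -0.1906, 0.0506]
ee_rot: [[-0.0, -0.241, -0.97], [-0.0, -0.97, 0.241], [-1.0, 0.0, 0.0]]
wrist_force: [-0.5, -0.9, 0.7]
gripper_width: 0.579
```

Request:
play_rows:
  plan:
    - [[0,0,0,0,0,0],[0,0,0,0,0,0],[0,0,0,0,0,0],[0,0,0,0,0,0],[0,0,0,0,0,0]]
  hand: 0.0

```text
time_s: 10.3
tcp_pos: [0.5111, -0.1913, 0.0507]
ee_rot: [[-0.0, -0.241, -0.97], [-0.001, -0.97, 0.241], [-1.0, 0.001, 0.0]]
wrist_force: [-0.4, -3.1, 0.9]
gripper_width: 0.154
```

Request:
play_rows:
  plan:
    - [[0,-0.5,0,0,0,0],[0,-1.2,0,0,0,0],[0,-2,0,0,0,0],[0,-2.8,0,0,0,0],[0,-3.5,0,0,0,0]]

```text
time_s: 10.92
tcp_pos: [0.5194, -0.1577, 0.0507]
ee_rot: [[-0.001, -0.241, -0.97], [-0.001, -0.97, 0.241], [-1.0, 0.002, 0.0]]
wrist_force: [-1.4, -7.7, -0.4]
gripper_width: 0.155
```

Request:
play_rows:
  plan:
    - [[0,-0.6,0,0,0,0],[0,-1.1,0,0,0,0],[0,-1.4,0,0,0,0],[0,-1.5,0,0,0,0],[0,-1.5,0,0,0,0]]

```text
time_s: 11.55
tcp_pos: [0.5228, -0.1437, 0.0507]
ee_rot: [[-0.001, -0.242, -0.97], [-0.002, -0.97, 0.242], [-1.0, 0.002, 0.001]]
wrist_force: [-0.4, -9.6, 0.4]
gripper_width: 0.161
```

```bash
python3 - <<'E'
from h import *
s=r.sense(); print(s["time_s"],s["tcp_pos"],s["gripper_width"],s["wrist_force"])
w=r.get_calibration("wrist");p,d=r.capture("wrist"); cv2.imwrite("pics/w8.png",p)
ct=r.get_calibration("top");p,d=r.capture("top"); cv2.imwrite("pics/t8.png",cv2.resize(p[170:270,230:340],None,fx=6,fy=6,interpolation=2))
import pickle; pickle.dump((w,s),open("w8.pkl","wb"))
E
```

```text
11.55 [ 0.52283838 -0.14365628  0.05072479] 0.16067228307200196 [-0.39916245 -9.64466025  0.35880234]
```

View pics/w8.png

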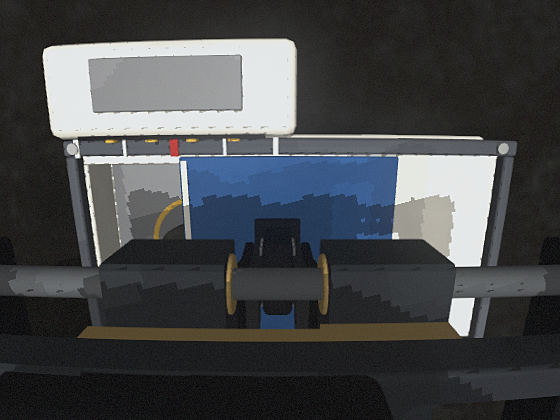

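View pics/t8.png

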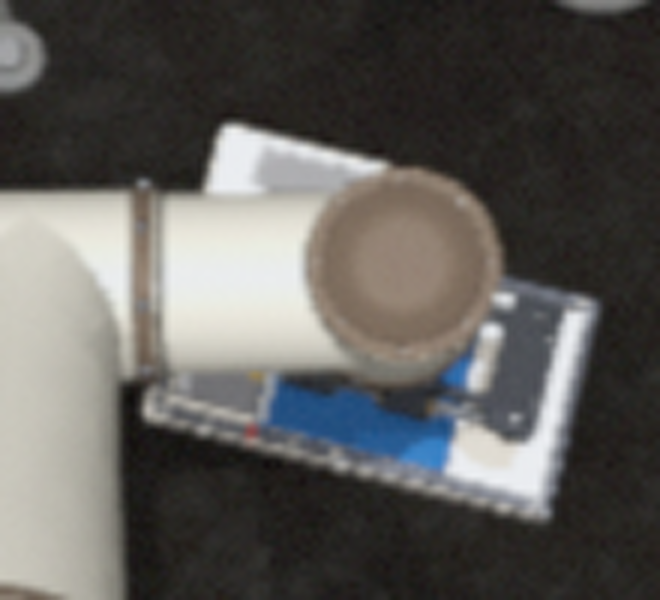

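```bash
python3 - <<'E'
from h import *
import pickle
w4,_=pickle.load(open("w4.pkl","rb")); w,s=pickle.load(open("w8.pkl","rb")); p=cv2.imread("pics/w8.png")
cv2.imwrite("pics/w8c.png",cv2.resize(p[120:245,140:300],None,fx=5,fy=5,interpolation=2))
ring=np.array([.53343,-.09346]); a=np.radians(76.05-90); ex=np.array([np.cos(a),np.sin(a)]); ey=np.array([-np.sin(a),np.cos(a)])
h=cv2.cvtColor(p,cv2.COLOR_BGR2HSV)
red=(((h[...,0]<8)|(h[...,0]>172))&(h[...,1]>150))
for ce,b in blobs(red,10):
    P=cast(w,ce,.042)[0,:2]; print("red",ce,b,(P-ring)@ex,(P-ring)@ey); pr=P
for row in (162,175,200,225):
    l=p[row,165:205].astype(int); wh=np.nonzero(l.min(1)>150)[0]+165; bl=np.nonzero((l[:,0]-l[:,2])>60)[0]+165
    for nm,u in(("white L",wh.min() if len(wh) else np.nan),("blue L",bl.min())):
        P=cast(w,(u-.5,row),.0425)[0,:2]; print(row,nm,u,"y rel red",(P-pr)@ey, (P-ring)@ey)
E
```

```text
red [173.79032258 147.30645161] [170 139   9  17 124] 0.05884311642682955 0.00014264086426337897
162 white L 165 y rel red 0.0050277780096122365 0.005170418873875615
162 blue L 187 y rel red -0.006053352130545366 -0.0059107112662819886
175 white L 173 y rel red 0.001441990780881561 0.0015846316451449385
175 blue L 180 y rel red -0.002113800654088495 -0.0019711597898251164
200 white L 183 y rel red -0.0027941537501040207 -0.0026515128858406426
200 blue L 182 y rel red -0.0022782958018034293 -0.0021356549375400515Traceback (most recent call last):
  File "<stdin>", line 12, in <module>
    return umr_minimum(a, axis, None, out, keepdims, initial, where)
ValueError: zero-size array to reduction operation minimum which has no identity
```

View pics/w8c.png

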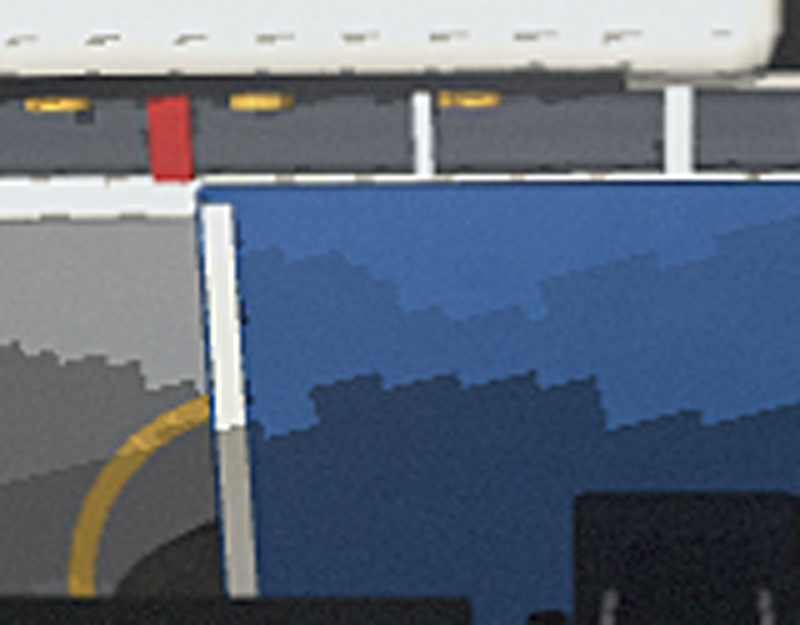

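Blade's front edge is at x≈180 against the red line at 174, about 2.3 mm short. Nudging forward.

Request:
play_rows:
  plan:
    - [[0,-0.1,0,0,0,0],[0,-0.2,0,0,0,0],[0,-0.2,0,0,0,0],[0,-0.2,0,0,0,0],[0,-0.2,0,0,0,0]]

```text
time_s: 12.28
tcp_pos: [0.5233, -0.1418, 0.0507]
ee_rot: [[-0.001, -0.242, -0.97], [-0.002, -0.97, 0.242], [-1.0, 0.002, 0.001]]
wrist_force: [-0.7, -9.2, -0.7]
gripper_width: 0.157
```

Request:
play_rows:
  plan:
    - [[0,0,0,0,0,0],[0,0,0,0,0,0],[0,0,0,0,0,0],[0,0,0,0,0,0],[0,0,0,0,0,0]]

```text
time_s: 12.9
tcp_pos: [0.5232, -0.1418, 0.0507]
ee_rot: [[-0.001, -0.242, -0.97], [-0.002, -0.97, 0.242], [-1.0, 0.002, 0.001]]
wrist_force: [-0.7, -9.6, 0.7]
gripper_width: 0.159
```

```bash
python3 - <<'E'
from h import *
s=r.sense(); print(s["time_s"],s["tcp_pos"],s["gripper_width"],s["wrist_force"])
w=r.get_calibration("wrist");p,d=r.capture("wrist"); cv2.imwrite("pics/w9.png",p)
cv2.imwrite("pics/w9c.png",cv2.resize(p[120:245,140:300],None,fx=5,fy=5,interpolation=2))
a=np.radians(76.05-90); ey=np.array([-np.sin(a),np.cos(a)])
h=cv2.cvtColor(p,cv2.COLOR_BGR2HSV)
red=(((h[...,0]<8)|(h[...,0]>172))&(h[...,1]>150))
pr=[cast(w,ce,.042)[0,:2] for ce,b in blobs(red,10)][0]
for row in (172,180,190,200):
    l=p[row,165:205].astype(int); u=(np.nonzero((l[:,0]-l[:,2])>40)[0]+165).min()
    print(row,u,(cast(w,(u-.5,row),.0425)[0,:2]-pr)@ey)
p,d=r.capture("side"); cv2.imwrite("pics/s9.png",cv2.resize(p[150:330,180:440],None,fx=3,fy=3,interpolation=cv2.INTER_CUBIC))
s=r.sense(); print(s["time_s"],s["tcp_pos"],s["wrist_force"])
E
```

```text
12.9 [ 0.52323225 -0.14184341  0.05069454] 0.15935471009010546 [-0.67715053 -9.63820842  0.69094707]
172 180 -0.00043973595152299095
180 180 -0.0001718651547000653
190 181 -0.00033950409076964307
200 182 -0.0005029188829614844
13.0 [ 0.52325139 -0.14184478  0.05069692] [-0.35426698 -9.60922576  0.60927886]
```

View pics/w9c.png

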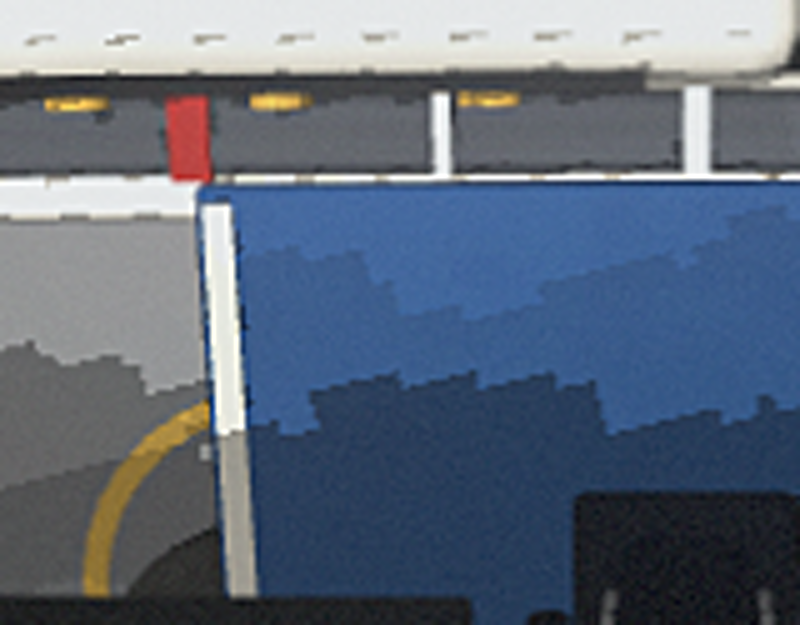

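View pics/s9.png

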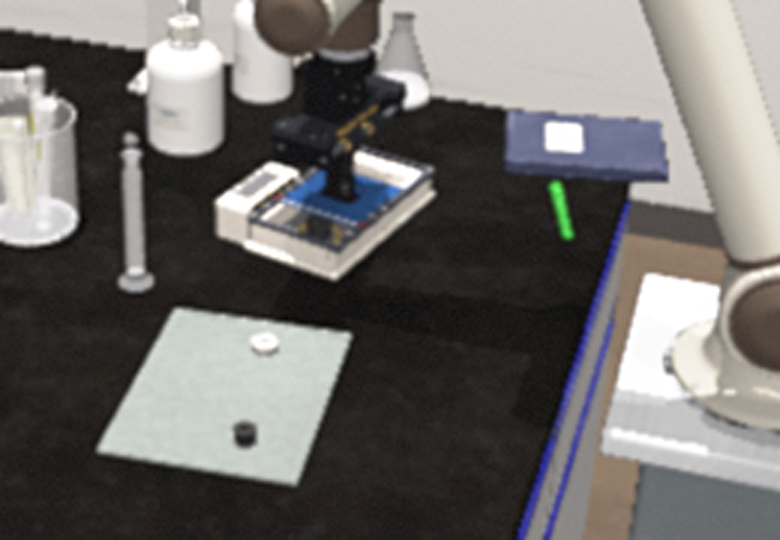

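The front edge is within 0.5 mm of the red line, the hold is steady at 9.6 N, which is the stated spring force at half travel, and the other items stand where they were. Handing in.

```bash
python3 -c "
from station import r
print(r.finish_job())"
```

```text
the job is handed in; nothing more can be done
None
```

I stood the big stopper upright inside the yellow ring and let go of it. I then pinched the black tab, drew the shutter to the red half-way line and handed the job in at about 13 s, still holding it. No verdict is reported back, so what follows rests on my own checks:

- **Stopper:** after release, its top sat about 1 pixel from where a centred stopper should appear in the wrist view. With the shutter at half, the blade and gripper hide most of it, so I did not measure its position again.
- **Shutter:** the front edge was 0.2–0.5 mm short of the red line, after one 2 mm correction. The arm held still with 9.6 N of force, which matches the spring force given for half travel.
- **Other items:** in the side view, the small and pale stoppers, the flask and the cylinder still stood where they were. I judged this by eye and did not measure them.

No check failed, and none disagreed by more than the 2 mm calibration allowance.

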